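# Push the tip box up into its tilted bench stand

### The job

Line the closed pipette-tip box up with the tilted stand and push it up the ramp, between the side guides, until its rear edge has dropped behind the lip and it lies flat in the bay. Push gently, feeling for the end stop rather than ramming the box into it. Then let go of it and back away, leaving the other things on the bench where they are.

Things in the scene. Friction and masses are not known exactly. Their poses are not given: they have to be found in the camera images.
- box_mid (a point): Centre (30 mm above the underside) of the closed tip box: grey tub, white lid, smooth block 100 mm along its x, 96 along y, 60 high, 0.28 to 0.56 kg. Too wide to grip: it is pushed, kept square by two spread fingers. z up, x its way of travel. Starts flat on the bench before the ramp's foot, turned up to 0.3 rad and up to 45 mm off the ramp's line. A push over 20 N counts as ramming.
- ramp_foot (a point): Middle of the lower edge of the fixed stand's aluminium ramp, at bench height. Its x points up the slope (12 degrees), y level across, z square to the ramp's face (face at z = 0). White side guides, 4 mm thick, stand 15 mm above the face from x = 0 to 320 mm; channel between them 104 mm wide (102 at the mouth). Flared walls, 20 mm high, open to about y = +-60 mm at 51 mm before the foot.
- lip_first (a point): Point on the ramp's face and centre line 135 mm up from the foot: the lowest place of the lip, axes as ramp_foot. The lip is the ramp's top end, a sharp 10 mm step down to the bay's floor, which is parallel to the ramp. The lip sits on a clamped sliding carriage and may stand 0 to 55 mm further up than this; that is not measured: feel for it or look.
- bay_floor (a point): Fixed point on the bay's floor, 10 mm below the ramp's face, 205 mm up from the foot; axes as ramp_foot. The end stop, a cross wall rising 20 mm over the ramp's face, rides with the lip, 106 mm beyond it, so the box has 6 mm play. While pressed, friction may hold its rear up until the pusher backs off. Sliding uphill takes about 1 to 5 N (slick: it may slide back); meet the stop at 15 mm/s or less.
- tuberack: Bystander: low yellow tube rack, 70 x 170 x 28 mm, origin at the middle of its underside. Leave it alone.
- bottle: Bystander: amber jar with a black cap, 60 mm across, 110 mm high, origin at the middle of its underside. Leave it alone.
- beaker: Bystander: white ceramic cup, 66 mm across, 75 mm high, origin at the middle of its underside. Leave it alone.
There are look-alikes about, which are no part of the job. What is shaped like the part that bears box_mid but purple is not meant.

How it is judged:
By the outcome, as a careful person would: the job done as asked, in the order asked, and still so for the second after the job is handed in, with the robot touching nothing.
It also fails if it takes over 72 s, if anything falls off the work surface, if the arm or the gripper's body presses on something with over 40 N, if the wrist force passes 120 N, or if a joint passes its speed limit or range.

### The arm

A 6-joint arm with a two-finger parallel gripper is mounted at the origin on the work surface. World frame = base frame: x ahead of the robot, y to its left, z up, the work surface at z = 0. Lengths are in mm, angles in rad, forces in N, time in s.
With the tool pointing down it reaches from about 350 to 975 mm from the base axis. Payload 7.1 kg.
Tool frame: the origin (TCP) lies midway between the tips of the shut fingers; the grasp point (between the pads) lies pinch_z behind it (pinch_z is the distance from the TCP to the grasp point, in mm); z points along the fingers, y is the line along which they close (so a half turn about z gives the same grasp; the last joint's range is limited). The gripper opens to 88 mm and grips with 3 to 60 N. Pads are 20 mm wide; open, the fingers measure 115 mm over their backs; the gripper's body (75 mm by 178 mm) begins 61 mm behind the grasp point.
Start: joints at [1.086, 0.423, 1.63, -0, 1.089, -0.019], TCP at [280.678, 558.412, 222.675] pointing down, gripper open.
Joint ranges: [-3, 3], [-0.9, 2.11], [0.09, 2.58], [-1.31, 4.45], [0.11, 2.69], [-2.54, 2.54]. Speed limits (rad/s): [2.39, 2.39, 3.01, 3.14, 3.14, 3.14].

### API

Orientations are given as a rotation vector (axis times angle).
In Python, from workcell import get_obs, get_image, close_job, pinch_z gives the robot as it stands.
- The arm moves only by the tool jog_arm, never from a script. Its argument "commands" is a list of rows, each a list of 3 entries, a list of its own where there are three numbers: the gripper command: -1 is shut, 1 is fully open, values between are in proportion, then the shift along the tool's x, y, z as a fraction of full scale, then the turn, a rotation vector about the tool's x, y, z as a fraction of full scale. In form: [[gripper, [tx, ty, tz], [rx, ry, rz]], ...]. A call has 1 to 10 rows; each row shifts and turns the commanded pose from where the row before left it, along the tool's axes as they then stand; what a row does not reach is not made up. Full scale, the value 1, is 0.1 m for a shift and 45 degrees for a turn. A row lasts 1/10 s, in which the tool goes at most 50 mm and 8.59 degrees, less where a joint would pass 70% of its speed; a pose out of reach is approached as far as the arm can. A call with a number of a shift or a turn outside -1 to 1 is refused whole. A call with a gripper value outside its range is refused whole. The fingers move at their own pace and stop on an object; the grip force is fixed at half the most. Time passes only in rows, so rows that do not move let the fingers close. It gives the time, the measured TCP pose, the force, the opening and the grip force at its end, in the units of the state.
- get_obs(): the state, without advancing time (a new reading comes with each control period).
- get_image(name): name is "scene" or "top"; returns a dict with "image" (420x560x3 uint8, blue, green, red), "z_map" (420x560 float32, mm along the optical axis (not along the pixel's ray), 0 where there is no reading), "intrinsics" (3x3 intrinsics, pixels), "eye" and "orientation" of the camera in the world. Camera axes: x right, y down, z forward; pixel columns grow to the right and rows downward; lengths in mm; the calibration is good to about 2 mm. A picture is of the moment at which its call begins.
- close_job(): hands the job in; it is judged then, once.
The state is a dict: "t": time; "qpos": joint angles; "qvel": joint speeds; "joint_torque": joint torques, N m; "ee_pos": TCP position; "orientation": TCP orientation; "ft_force": force on the tool from outside, world axes, zero at the start; "moment": the same for the moment, N m; "width": finger opening in mm; "grasp_force": force on a finger pad.
Only numpy, scipy, OpenCV 4.12 (cv2) and the standard library are available. Lean on these libraries where they do the work, as an engineer would, in place of code of your own. Each camera call takes 0.05 s, during which the arm holds its last target. There are 200 camera calls.

## Working session

There is one attempt and no reset: what is moved stays moved. The work goes in short steps, Python scripts to look and compute and a tool call to move; the robot and the scene stay as the last step left them, time stands still between calls to the robot, and variables do not carry over. Pictures are saved under pics/ and viewed, at most 10 in all, crops included, and the job is handed in when it is done.

Besides the shell and the picture viewer there is one more tool, called after "Request:" by a JSON object that holds its "op" and its "data". jog_arm: Moves the arm, as the interface text tells. Its arguments: {"type":"object","properties":{"commands":{"type":"array","items":{"type":"array"}}},"required":["commands"]}

```bash
mkdir -p pics; ls; cat > h.py <<'E'
import numpy as np, cv2
from workcell import *
from scipy.spatial.transform import Rotation as R
def rot(o):
    o=np.array(o,float)
    return o if o.shape==(3,3) else (R.from_rotvec(o).as_matrix() if o.size==3 else R.from_quat(o).as_matrix())
def cloud(d):
    K=np.array(d["intrinsics"]);z=d["z_map"].astype(float)
    v,u=np.mgrid[:z.shape[0],:z.shape[1]]
    c=np.stack([(u-K[0,2])/K[0,0]*z,(v-K[1,2])/K[1,1]*z,z],-1)
    p=c@rot(d["orientation"]).T+np.array(d["eye"]); p[z==0]=np.nan
    return p
E
python3 - <<'E'
from h import *
print(get_obs(),pinch_z)
for n in("scene","top"):
    d=get_image(n);cv2.imwrite(f"pics/{n}1.png",d["image"]);np.savez(f"{n}1.npz",**d);print(n,d["eye"],d["orientation"],d["intrinsics"])
E
```

```text
pics
{'t': 0.0, 'qpos': array([ 1.08598426e+00,  4.23832966e-01,  1.63073357e+00, -1.32201105e-05,
        1.08860554e+00, -1.90349205e-02]), 'qvel': array([-0.00019206, -0.00152229, -0.0007449 ,  0.00048855, -0.00058007,
       -0.00097451]), 'joint_torque': array([ 1.37854749e-03, -5.44625759e+01, -2.73664552e+01,  6.44350913e-02,
        2.27023620e-02, -1.33688422e-04]), 'ee_pos': array([280.42446946, 557.90119353, 221.88950849]), 'orientation': array([-7.24947430e-01, -3.05641089e+00,  2.40692731e-03]), 'ft_force': array([ 0.31964392,  0.5622824 , -0.45983655]), 'moment': array([-0.01323253, -0.0253102 ,  0.01142038]), 'grasp_force': 0.0, 'width': 87.80737790864039} 18.700000000000003
scene [973.5707181  649.51357663 933.25317096] [-0.74796635 -2.64156102  1.06971094] [[507.1874624    0.         276.44714823]
 [  0.         507.1874624  213.70846184]
 [  0.           0.           1.        ]]
top [ 423.60457226  -61.47000372 1081.89187808] [-2.15583412  2.19247326 -0.11739605] [[449.36636999   0.         274.48555856]
 [  0.         449.36636999 218.3344218 ]
 [  0.           0.           1.        ]]
```

View pics/scene1.png

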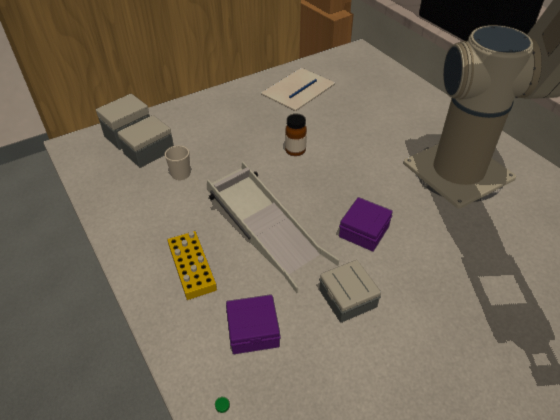

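View pics/top1.png

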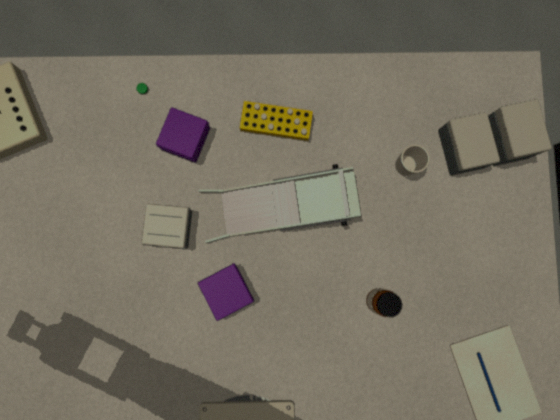

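The top view shows the white-lidded box at (167,226), with the ramp's foot at about (222,215) and the bay's far end at about (350,195). Purple look-alikes sit at (183,134) and (226,291), and two grey blocks at (472,142) and (522,130). The box at (167,226), which is (350,290) in the scene view, fits: it has a white lid on a grey tub and lies just before the ramp's foot. I'll confirm it in a crop and measure.

```bash
python3 - <<'E'
from h import *
d=np.load("top1.npz");p=cloud(d);im=d["image"]
cv2.imwrite("pics/crop1.png",cv2.resize(im[150:260,130:370],None,fx=3.3,fy=3.3,interpolation=cv2.INTER_CUBIC))
# box lid: points within region z 45..75
for n,(a,b,c,e) in {"top":(195,260,135,200)}.items():
    q=p[a:b,c:e].reshape(-1,3);q=q[(q[:,2]>50)&(q[:,2]<72)]
    print(len(q),q.mean(0),cv2.minAreaRect(q[:,:2].astype(np.float32)))
for u,v in [(222,190),(222,238),(201,190),(207,241),(225,215),(270,207),(285,205),(297,200),(303,200),(320,197),(340,195),(350,190),(167,226),(183,134),(226,291)]:
    print((u,v),p[v,u].round(1))
s=np.load("scene1.npz");ps=cloud(s)
q=ps[255:325,310:390].reshape(-1,3);q=q[(q[:,2]>50)&(q[:,2]<72)]
print(len(q),q.mean(0),cv2.minAreaRect(q[:,:2].astype(np.float32)))
# ramp face plane
q=p[200:230,228:290].reshape(-1,3);q=q[np.isfinite(q[:,2])]
A=np.c_[q[:,:2],np.ones(len(q))];m=np.ones(len(q),bool)
for _ in range(8):
    c=np.linalg.lstsq(A[m],q[m,2],rcond=None)[0];r=q[:,2]-A@c;m=abs(r)<3
print("plane",c,np.degrees(np.arctan(np.hypot(*c[:2]))),m.sum(),len(q), "dir",np.degrees(np.arctan2(c[1],c[0])))
E
```

```text
1783 [513.0936291  178.72526739  61.15555871] ((513.8065795898438, 180.04708862304688), (99.19027709960938, 95.77420043945312), 83.27225494384766)
(222, 190) [599.2  52.6  22.7]
(222, 238) [485.8  55.1   5.6]
(201, 190) [599.8 102.3  24.3]
(207, 241) [478.4  88.7  22. ]
(225, 215) [541.3  47.8   3.7]
(270, 207) [556.3 -61.   25.1]
(285, 205) [559.4 -96.4  33.7]
(297, 200) [ 570.9 -124.9   32.6]
(303, 200) [ 570.8 -139.1   32. ]
(320, 197) [ 576.3 -178.7   38.9]
(340, 195) [ 578.7 -224.1   49.2]
(350, 190) [ 588.4 -246.    59.5]
(167, 226) [511.8 173.3  64. ]
(183, 134) [726.6 138.7  58.7]
(226, 291) [363.5  40.6  62.8]
1791 [517.80234651 184.42490094  59.82474894] ((515.2366333007812, 181.27224731445312), (99.39218139648438, 95.49495697021484), 82.7463607788086)
plane [ 0.02153837 -0.20824918  0.59104077] 11.824655717798453 1582 1852 dir -84.09512307292526
```

View pics/crop1.png

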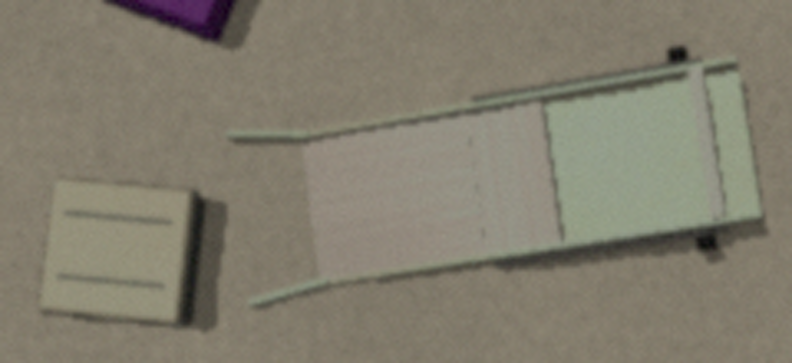

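The crop confirms it: a white lid with two grooves, no purple, and a dark tub side showing. The lip is at crop (553,170), i.e. (297.5,201.5) in the full image, and the stop wall is at crop (707,145). Next I'll measure the ramp's line.

```bash
python3 - <<'E'
from h import *
# back-project picture features at known heights (top & scene cloud); guides via cloud height above ramp plane
c=np.array([0.02153837,-0.20824918,0.59104077]);cs=[]
for n in("top","scene"):
    p=cloud(np.load(n+"1.npz")).reshape(-1,3);p=p[np.isfinite(p[:,2])]
    h=p[:,2]-(c[0]*(p[:,0]-0)+c[1]*p[:,1]+c[2]) if 0 else None
    d=np.radians(-82); 
    for it in range(4):
        f=np.array([550.,45.]) if it==0 else f
        e=np.array([np.cos(d),np.sin(d)]);l=np.array([-e[1],e[0]])
        s=(p[:,:2]-f)@e;w=(p[:,:2]-f)@l
        face=s*np.tan(np.radians(12))
        # ramp face fit for height offset
        m=(s>15)&(s<110)&(abs(w)<35)&(abs(p[:,2]-face)<12)
        k=np.polyfit(s[m],p[m,2],1)
        hh=p[:,2]-np.polyval(k,s)
        g=(s>15)&(s<260)&(abs(w)<75)&(hh>9)&(hh<22)
        L=g&(w>30);Rr=g&(w<-30)
        a=np.polyfit(s[L],w[L],1);b=np.polyfit(s[Rr],w[Rr],1)
        slope=(a[0]+b[0])/2;off=(a[1]+b[1])/2
        f=f+off*l;d+=np.arctan(slope)
    # foot: where face plane hits z=0
    s0=-k[1]/k[0];f0=f+s0*e
    print(n,"dir",np.degrees(d),"foot",f0,"slope",np.degrees(np.arctan(k[0])),"gap",a,b,L.sum(),Rr.sum())
    # mid profile along slope
    S=(s-s0)/np.cos(np.radians(12));mid=abs(w)<30
    for x in range(100,300,6):
        q=mid&(S>=x)&(S<x+6)
        if q.sum():print(x+3,round(float(np.median(p[q,2]-(s[q]-s0)*np.tan(np.radians(12)))),1),end="; ")
    print()
d=np.load("top1.npz");K=d["intrinsics"];M=rot(d["orientation"])
def bp(u,v,z):
    r=M@np.array([(u-K[0,2])/K[0,0],(v-K[1,2])/K[1,1],1]);return d["eye"]+r*(z-d["eye"][2])/r[2]
for t,x,y,z in [("footL",305,145,0),("footR",320,275,0),("lipL",545,100,33),("lipR",563,240,33),("stopL",690,75,63),("stopR",714,218,63),("gL0",315,135,17),("gL1",690,70,66),("gR0",330,282,17),("gR1",720,222,66)]:
    print(t,bp(130+x/3.3-.35,150+y/3.3-.35,z).round(1))
E
```

```text
top dir -83.02659101258877 foot [543.73862306  58.78874898] slope 11.913541910581754 gap [-2.83521297e-04  5.39042572e+01] [ 2.83521258e-04 -5.39042572e+01] 233 202
103 -0.3; 109 -0.1; 115 -0.1; 121 -0.3; 127 0.1; 133 -0.2; 139 -0.8; 145 -0.4; 151 -0.5; 157 -0.2; 163 -0.7; 169 -0.8; 175 -0.4; 181 -0.6; 187 -1.3; 193 -10.5; 199 -10.0; 205 -10.4; 211 -11.1; 217 -10.4; 223 -10.9; 229 -10.9; 235 -10.3; 241 -10.2; 247 -10.4; 253 -10.4; 259 -10.4; 265 -11.0; 271 -10.7; 277 -10.4; 283 -11.0; 289 -9.8; 295 19.2; 301 19.2; 
scene dir -82.97505836610686 foot [545.2944913   54.71087667] slope 12.00271839461652 gap [-1.81335196e-04  5.39547286e+01] [ 1.81335284e-04 -5.39547286e+01] 250 251
103 0.5; 109 0.4; 115 0.3; 121 -0.2; 127 0.4; 133 -0.6; 139 -1.0; 145 -0.3; 151 -0.1; 157 -0.4; 163 -0.3; 169 0.2; 175 -0.3; 181 -0.8; 187 -4.8; 193 -9.8; 199 -10.4; 205 -10.3; 211 -10.2; 217 -10.3; 223 -9.9; 229 -10.0; 235 -9.9; 241 -9.6; 247 -10.6; 253 -10.3; 259 -10.1; 265 -10.4; 271 -10.8; 277 -10.0; 283 -7.8; 289 3.8; 295 17.4; 301 15.8; 
footL [594.2  55.    0. ]
footR [498.1  44.5   0. ]
lipL [ 618.8 -120.8   33. ]
lipR [ 517.8 -131.4   33. ]
stopL [ 629.3 -220.7   63. ]
stopR [ 528.7 -234.2   63. ]
gL0 [598.7  45.8  17. ]
gL1 [ 632.3 -220.4   66. ]
gR0 [491.7  35.7  17. ]
gR1 [ 525.5 -237.7   66. ]
```

The ramp runs along -83°, its foot is at about (545,56), and the lip is about 188 mm up. The box is at (514.5,180.7), about 14° off and 15 mm to the right. I'll first square it with a two-finger push from its right side.

Request:
{"op": "jog_arm", "data": {"commands": [[0.36,[-0.332,-0.306,0],[0,0,0]],[0.36,[-0.332,-0.306,0],[0,0,0]],[0.36,[-0.332,-0.306,0],[0,0,0]],[0.36,[-0.332,-0.306,0],[0,0,0]],[0.36,[-0.332,-0.306,0],[0,0,0]],[0.36,[-0.332,-0.306,0],[0,0,0]],[0.36,[-0.332,-0.306,0],[0,0,0]],[0.36,[-0.332,-0.306,0],[0,0,0]],[0.36,[-0.332,-0.306,0],[0,0,0]],[0.36,[0,0,0],[0,0,-0.187]]]}}

```text
t: 1.1
ee_pos: [425.0, 174.1, 222.6]
orientation: [0.504, 3.101, -0.002]
ft_force: [-0.7, -0.0, -0.1]
width: 59.9
grasp_force: 0.0
```

Request:
{"op": "jog_arm", "data": {"commands": [[0.36,[0,0,0],[0,0,-0.187]],[0.36,[0,0,0],[0,0,-0.187]],[0.36,[0,0,0],[0,0,-0.187]],[0.36,[0,0,0.4],[0,0,0]],[0.36,[0,0,0.4],[0,0,0]],[0.36,[0,0,0],[0,0,0]]]}}

```text
t: 1.7
ee_pos: [420.5, 176.8, 138.9]
orientation: [0.19, -3.127, 0.004]
ft_force: [-0.8, -0.4, 0.2]
width: 59.8
grasp_force: 0.0
```

```bash
cat >> h.py <<'E'
F=np.array([544.8,56.,0]);th=np.radians(-83.0);t12=np.radians(12)
E=np.array([np.cos(th),np.sin(th),0]);L=np.array([-E[1],E[0],0])
def st():
    o=get_obs();p=o["ee_pos"];M=rot(o["orientation"]);f=o["ft_force"]
    print("t",round(o["t"],2),"tcp",p.round(1),"s,w",((p-F)@E).round(1),((p-F)@L).round(1),"width",round(o["width"],1),"f s,w,z",(f@E).round(1),(f@L).round(1),f[2].round(1))
    print("yaw y",np.degrees(np.arctan2(M[1,1],M[0,1])).round(2),"ztool",M[:,2].round(3),"q",o["qpos"].round(2))
E
python3 -c "
from h import *;st()"
```

```text
t 1.7 tcp [420.5 176.8 138.9] s,w -135.0 -108.6 width 59.8 f s,w,z 0.3 -0.9 0.2
yaw y 96.97 ztool [-0.009 -0.003 -1.   ] q [ 0.37  0.31  2.05 -0.    0.79 -1.32]
```

Request:
{"op": "jog_arm", "data": {"commands": [[0.36,[0,0,0.4],[0,0,0]],[0.36,[0,0,0.4],[0,0,0]],[0.36,[0,0,0.38],[0,0,0]],[0.36,[-0.1,0,0],[0,0,0]],[0.36,[-0.05,0,0],[0,0,0]],[0.36,[-0.04,0,0],[0,0,0]],[0.36,[-0.04,0,0],[0,0,0]],[0.36,[-0.04,0,0],[0,0,0]],[0.36,[-0.04,0,0],[0,0,0]]]}}

```text
t: 2.6
ee_pos: [455.4, 182.1, 25.7]
orientation: [-0.191, 3.135, 0.001]
ft_force: [-0.2, -0.5, -0.6]
width: 59.5
grasp_force: 0.4
```

```bash
python3 -c "
from h import *;st()"
```

```text
t 2.6 tcp [455.4 182.1  25.7] s,w -136.0 -73.4 width 59.5 f s,w,z 0.5 -0.2 -0.6
yaw y 96.97 ztool [ 0.001  0.    -1.   ] q [ 0.36  0.56  2.02  0.    0.55 -1.34]
```

Request:
{"op": "jog_arm", "data": {"commands": [[0.36,[-0.03,0,0],[0,0,0]],[0.36,[-0.03,0,0],[0,0,0]],[0.36,[-0.03,0,0],[0,0,0]],[0.36,[-0.03,0,0],[0,0,0]],[0.36,[0,0,0],[0,0,0]]]}}

```text
t: 3.1
ee_pos: [467.2, 183.5, 24.6]
orientation: [-0.191, 3.135, 0.0]
ft_force: [0.4, -0.9, 0.2]
width: 60.0
grasp_force: 0.0
```

```bash
cat >> h.py <<'E'
def box(lo=50,hi=72,rad=75,c0=(520,180)):
    for n in("top","scene"):
        d=get_image(n);p=cloud(d).reshape(-1,3)
        q=p[(p[:,2]>lo)&(p[:,2]<hi)&(np.hypot(p[:,0]-c0[0],p[:,1]-c0[1])<rad)&((p-F)@L>-47.5-12)]
        r=cv2.minAreaRect(q[:,:2].astype(np.float32));c=np.array([*r[0],0])
        print(n,len(q),"c",c[:2].round(1),"s,w",((c-F)@E).round(1),((c-F)@L).round(1),"size",np.round(r[1],1),"ang",round(r[2],1))
    return d
E
python3 -c "
from h import *;st();d=box();cv2.imwrite('pics/s2.png',d['image'][180:340,180:420].repeat(3,0).repeat(3,1))"
```

```text
t 3.1 tcp [467.2 183.5  24.6] s,w -136.0 -61.5 width 60.0 f s,w,z 1.0 0.3 0.2
yaw y 96.97 ztool [ 0.001  0.    -1.   ] q [ 0.35  0.58  2.   -0.    0.57 -1.34]
top 840 c [538.7 183.5] s,w -127.3 9.5 size [72.9 97.5] ang 3.6
scene 1899 c [522.4 184.2] s,w -130.0 -6.6 size [108.9 100.1] ang 4.7
```

View pics/s2.png

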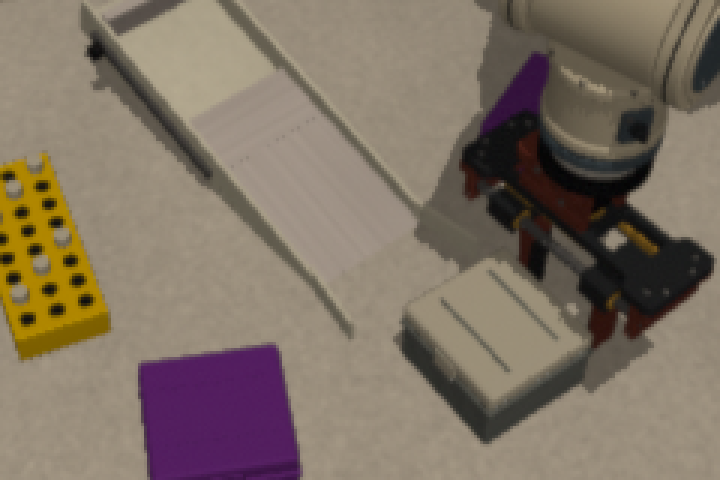

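The box now lies roughly parallel to the guides, with both fingers behind it. I'll push the last 3.5 mm, back off, lift and measure.

Request:
{"op": "jog_arm", "data": {"commands": [[0.36,[-0.02,0,0],[0,0,0]],[0.36,[-0.015,0,0],[0,0,0]],[0.36,[0,0,0],[0,0,0]],[0.36,[0.2,0,0],[0,0,0]],[0.36,[0.4,0,0],[0,0,0]],[0.36,[0,0,-0.4],[0,0,0]],[0.36,[0,0,-0.4],[0,0,0]],[0.36,[0,0,-0.4],[0,0,0]]]}}

```text
t: 4.0
ee_pos: [410.0, 176.4, 146.0]
orientation: [0.191, -3.135, 0.0]
ft_force: [-0.2, -0.4, 0.6]
width: 60.1
grasp_force: 0.0
```

```bash
python3 -c "
from h import *;st();d=box()"
```

```text
t 4.0 tcp [410.  176.4 146. ] s,w -136.0 -119.1 width 60.1 f s,w,z 0.3 -0.2 0.6
yaw y 96.99 ztool [-0.001 -0.    -1.   ] q [ 0.38  0.28  2.07 -0.    0.79 -1.31]
top 1774 c [529.3 184.5] s,w -129.5 0.3 size [94.9 99.1] ang 4.7
scene 1825 c [531.  185.3] s,w -130.0 2.0 size [95.9 99.6] ang 4.2
```

Request:
{"op": "jog_arm", "data": {"commands": [[0.36,[-0.4,0.263,0],[0,0,0]],[0.36,[-0.4,0.263,0],[0,0,0]],[0.36,[-0.4,0.263,0],[0,0,0]],[0.36,[0,0,0],[0,0,0.182]],[0.36,[0,0,0],[0,0,0.182]],[0.36,[0,0,0],[0,0,0.182]],[0.36,[0,0,0],[0,0,0.182]],[0.36,[0,0,0],[0,0,0.182]],[0.36,[0,0,0],[0,0,0.182]],[0.36,[0,0,0],[0,0,0.182]]]}}

```text
t: 5.1
ee_pos: [519.7, 269.2, 143.5]
orientation: [-1.345, -2.839, 0.001]
ft_force: [0.7, -0.3, -0.2]
width: 59.7
grasp_force: 0.0
```

Request:
{"op": "jog_arm", "data": {"commands": [[0.36,[0,0,0],[0,0,0.182]],[0.36,[0,0,0],[0,0,0.182]],[0.36,[0,0,0],[0,0,0.182]],[0.36,[0,0,0],[0,0,0.182]],[0.36,[0,0,0.4],[0,0,0]],[0.36,[0,0,0.4],[0,0,0]],[0.36,[0,0,0],[0,0,0]]]}}

```text
t: 5.8
ee_pos: [516.1, 267.4, 59.3]
orientation: [-2.081, -2.348, 0.015]
ft_force: [-0.4, 0.6, 0.6]
width: 59.7
grasp_force: 0.0
```

```bash
python3 -c "
from h import *;st()"
```

```text
t 5.8 tcp [516.1 267.4  59.3] s,w -213.3 -2.7 width 59.7 f s,w,z -0.6 -0.3 0.6
yaw y 6.88 ztool [-0.009 -0.005 -1.   ] q [ 0.46  0.59  1.81 -0.    0.75  0.34]
```

Request:
{"op": "jog_arm", "data": {"commands": [[0.36,[0,0.03,0.38],[0,0,0]],[0.36,[-0.1,0,0],[0,0,0]],[0.36,[-0.05,0,0],[0,0,0]],[0.36,[-0.03,0,0],[0,0,0]],[0.36,[-0.03,0,0],[0,0,0]],[0.36,[-0.03,0,0],[0,0,0]],[0.36,[-0.03,0,0],[0,0,0]],[0.36,[-0.03,0,0],[0,0,0]],[0.36,[-0.03,0,0],[0,0,0]]]}}

```text
t: 6.7
ee_pos: [527.2, 237.0, 26.9]
orientation: [2.084, 2.351, 0.001]
ft_force: [-0.1, 0.6, 1.8]
width: 59.8
grasp_force: 0.5
```

```bash
python3 -c "
from h import *;st();box(c0=(532,175))"
```

```text
t 6.7 tcp [527.2 237.   26.9] s,w -181.8 4.5 width 59.8 f s,w,z -0.7 -0.1 1.8
yaw y 6.89 ztool [ 0.  0. -1.] q [0.4  0.64 1.83 0.   0.67 0.28]
top 1755 c [530.1 183.2] s,w -128.0 1.0 size [ 95.3 112.8] ang 7.0
scene 748 c [531.1 185.5] s,w -130.2 2.2 size [ 95.6 116. ] ang 7.1
```

Request:
{"op": "jog_arm", "data": {"commands": [[0.36,[-0.04,-0.01,0],[0,0,0]],[0.36,[-0.04,-0.01,0],[0,0,0]],[0.36,[-0.04,-0.01,0],[0,0,0]],[0.36,[-0.04,0,0],[0,0,0]],[0.36,[-0.03,0,0],[0,0,0]],[0.36,[-0.03,0,0],[0,0,0]],[0.36,[-0.03,0,0],[0,0,0]],[0.36,[-0.03,0,0],[0,0,0]],[0.36,[-0.03,0,0],[0,0,0]],[0.36,[-0.03,0,0],[0,0,0]]]}}

```text
t: 7.8
ee_pos: [528.2, 202.6, 26.7]
orientation: [2.084, 2.351, -0.0]
ft_force: [-0.2, 1.4, -0.2]
width: 59.8
grasp_force: 0.4
```

```bash
python3 -c "
from h import *;st();d=get_image('top');cv2.imwrite('pics/t3.png',d['image'][150:270,130:330].repeat(4,0).repeat(4,1));box(c0=(535,135))"
```

```text
t 7.8 tcp [528.2 202.6  26.7] s,w -147.6 1.4 width 59.8 f s,w,z -1.4 0.0 -0.2
yaw y 6.88 ztool [-0. -0. -1.] q [ 0.35  0.63  1.86 -0.    0.66  0.23]
top 1713 c [532.5 140.5] s,w -85.4 -1.9 size [95.1 96.2] ang 6.8
scene 654 c [532.9 148.2] s,w -93.0 -0.5 size [ 93.8 110.2] ang 6.8
```

View pics/t3.png

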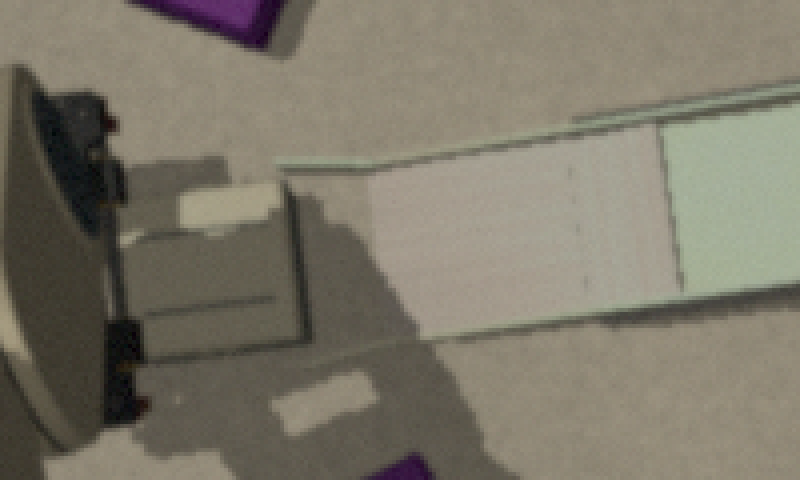

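The box is square, centred and entering the flare, with its front edge at crop (295,260). The push continues.

Request:
{"op": "jog_arm", "data": {"commands": [[0.36,[-0.03,0,0],[0,0,0]],[0.36,[-0.03,0,0],[0,0,0]],[0.36,[-0.03,0,0],[0,0,0]],[0.36,[-0.03,0,0],[0,0,0]],[0.36,[-0.03,0,0],[0,0,0]],[0.36,[-0.03,0,0],[0,0,0]],[0.36,[-0.03,0,0],[0,0,0]],[0.36,[-0.03,0,0],[0,0,0]],[0.36,[-0.03,0,0],[0,0,0]],[0.36,[-0.03,0,0],[0,0,0]]]}}

```text
t: 8.95
ee_pos: [531.7, 172.8, 26.7]
orientation: [-2.084, -2.351, 0.0]
ft_force: [0.1, 2.1, 0.4]
width: 59.7
grasp_force: 0.5
```

Request:
{"op": "jog_arm", "data": {"commands": [[0.36,[-0.02,0,0],[0,0,0]],[0.36,[-0.02,0,0],[0,0,0]],[0.36,[-0.02,0,0],[0,0,0]],[0.36,[-0.02,0,0],[0,0,0]],[0.36,[-0.02,0,0],[0,0,0]]]}}

```text
t: 9.45
ee_pos: [532.9, 163.0, 26.7]
orientation: [-2.084, -2.351, 0.0]
ft_force: [-0.8, 0.9, -0.5]
width: 59.8
grasp_force: 0.5
```

```bash
python3 -c "
from h import *;st();box(c0=(535,105),hi=85)"
```

```text
t 9.45 tcp [532.9 163.   26.7] s,w -107.7 1.2 width 59.8 f s,w,z -1.0 -0.7 -0.5
yaw y 6.89 ztool [-0. -0. -1.] q [ 0.28  0.62  1.88 -0.    0.65  0.16]
top 1655 c [537.3 100.4] s,w -45.0 -2.0 size [95.2 94.1] ang 7.0
scene 592 c [537.4 114.7] s,w -59.1 -0.2 size [ 95.5 120.3] ang 6.8
```

Request:
{"op": "jog_arm", "data": {"commands": [[0.36,[-0.03,0,0],[0,-0.008,0]],[0.36,[-0.03,0,0],[0,-0.008,0]],[0.36,[-0.03,0,0],[0,-0.008,0]],[0.36,[-0.03,0,0],[0,-0.008,0]],[0.36,[-0.03,0,0.001],[0,-0.008,0]],[0.36,[-0.03,0,0.001],[0,-0.008,0]],[0.36,[-0.03,0,0.001],[0,-0.008,0]],[0.36,[-0.03,0,0.001],[0,-0.008,0]],[0.36,[-0.03,0,0.001],[0,-0.008,0]],[0.36,[-0.03,0,0.002],[0,-0.008,0]]]}}

```text
t: 10.55
ee_pos: [536.6, 133.1, 26.8]
orientation: [2.052, 2.315, -0.065]
ft_force: [-0.1, 0.9, -1.0]
width: 59.7
grasp_force: 0.5
```

Request:
{"op": "jog_arm", "data": {"commands": [[0.36,[-0.03,0,0.002],[0,-0.008,0]],[0.36,[-0.03,0,0.002],[0,-0.008,0]],[0.36,[-0.03,0,0.002],[0,-0.008,0]],[0.36,[-0.03,0,0.003],[0,-0.008,0]],[0.36,[-0.03,0,0.003],[0,-0.008,0]],[0.36,[-0.03,0,0.003],[0,-0.008,0]],[0.36,[-0.03,0,0.003],[0,-0.008,0]],[0.36,[-0.03,0,0.004],[0,-0.008,0]]]}}

```text
t: 11.35
ee_pos: [539.4, 109.2, 26.7]
orientation: [2.026, 2.286, -0.115]
ft_force: [0.4, 0.3, -0.6]
width: 60.0
grasp_force: 0.5
```

```bash
python3 -c "
from h import *;st();d=get_image('scene');cv2.imwrite('pics/s4.png',d['image'][150:330,200:420].repeat(3,0).repeat(3,1))"
```

```text
t 11.35 tcp [539.4 109.2  26.7] s,w -53.4 1.1 width 60.0 f s,w,z -0.2 0.5 -0.6
yaw y 6.88 ztool [ 0.014 -0.113 -0.994] q [ 0.24  0.62  1.88 -0.18  0.66  0.27]
```

View pics/s4.png

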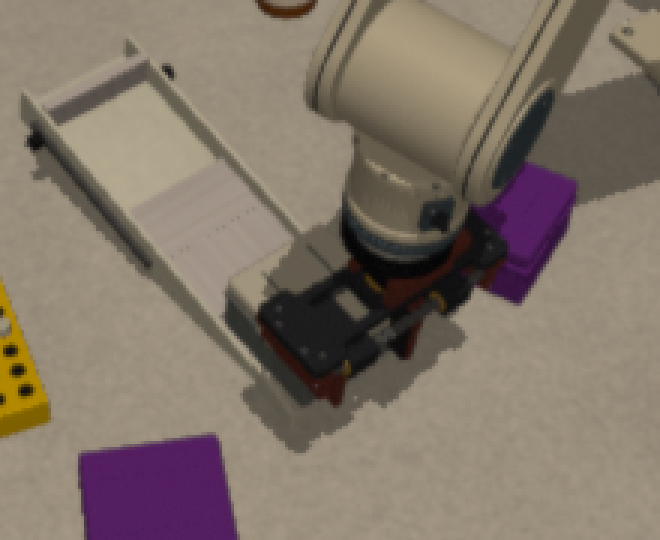

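The box's nose is on the ramp at crop (255,290), between the guides, and the forces are small.

Request:
{"op": "jog_arm", "data": {"commands": [[0.36,[-0.03,0,0.004],[0,-0.008,0]],[0.36,[-0.03,0,0.004],[0,-0.008,0]],[0.36,[-0.03,0,0.004],[0,-0.008,0]],[0.36,[-0.03,0,0.004],[0,-0.008,0]],[0.36,[-0.03,0,0.004],[0,-0.008,0]],[0.36,[-0.03,0,0.005],[0,-0.008,0]],[0.36,[-0.03,0,0.005],[0,-0.008,0]],[0.36,[-0.03,0,0.005],[0,-0.008,0]],[0.36,[-0.03,0,0.005],[0,-0.008,0]],[0.36,[-0.03,0,0.005],[0,-0.008,0]]]}}

```text
t: 12.4
ee_pos: [543.0, 79.1, 26.4]
orientation: [1.993, 2.248, -0.176]
ft_force: [-0.3, 1.0, -0.2]
width: 59.6
grasp_force: 0.5
```

Request:
{"op": "jog_arm", "data": {"commands": [[0.36,[-0.03,0,0.004],[0,-0.008,0]],[0.36,[-0.03,0,0.004],[0,-0.008,0]],[0.36,[-0.03,0,0.002],[0,-0.008,0]],[0.36,[-0.03,0,0],[0,-0.008,0]],[0.36,[-0.03,0,0],[0,-0.008,0]],[0.36,[-0.03,0,0],[0,0,0]],[0.36,[-0.03,0,0],[0,0,0]],[0.36,[-0.03,0,0],[0,0,0]]]}}

```text
t: 13.2
ee_pos: [545.9, 55.5, 30.2]
orientation: [1.977, 2.229, -0.206]
ft_force: [-0.3, 0.9, -0.6]
width: 59.8
grasp_force: 0.6
```

```bash
cat >> h.py <<'E'
def rs():
    o=get_obs();d=o["ee_pos"]-F;u=np.cos(t12)*E+np.sin(t12)*np.array([0,0,1]);n=np.cross(u,L)
    f=o["ft_force"];print("t",round(o["t"],2),"ramp x,y,z",(d@u).round(1),(d@L).round(1),(d@n).round(1),"f",(f@u).round(1),(f@L).round(1),(f@n).round(1),"ztool",rot(o["orientation"])[:,2].round(3))
E
python3 -c "
from h import *;st();rs()"
```

```text
t 13.2 tcp [545.9  55.5  30.2] s,w 0.6 1.1 width 59.8 f s,w,z -0.9 -0.2 -0.6
yaw y 6.88 ztool [ 0.025 -0.204 -0.979] q [ 0.2   0.62  1.89 -0.33  0.67  0.34]
t 13.2 ramp x,y,z 6.9 1.1 29.4 f -1.0 -0.2 -0.4 ztool [ 0.025 -0.204 -0.979]
```

Request:
{"op": "jog_arm", "data": {"commands": [[0.36,[-0.03,0,0],[0,0,0]],[0.36,[-0.03,0,0],[0,0,0]],[0.36,[-0.03,0,0],[0,0,0]],[0.36,[-0.03,0,0],[0,0,0]],[0.36,[-0.03,0,0],[0,0,0]],[0.36,[-0.03,0,0],[0,0,0]],[0.36,[-0.03,0,0],[0,0,0]],[0.36,[-0.03,0,0],[0,0,0]],[0.36,[-0.03,0,0],[0,0,0]],[0.36,[-0.03,0,0],[0,0,0]]]}}

```text
t: 14.2
ee_pos: [549.4, 26.4, 36.4]
orientation: [1.977, 2.229, -0.206]
ft_force: [0.1, 1.2, -0.1]
width: 59.8
grasp_force: 0.7
```

Request:
{"op": "jog_arm", "data": {"commands": [[0.36,[-0.03,0,0],[0,0,0]],[0.36,[-0.03,0,0],[0,0,0]],[0.36,[-0.03,0,0],[0,0,0]],[0.36,[-0.03,0,0],[0,0,0]],[0.36,[-0.03,0,0],[0,0,0]],[0.36,[-0.03,0,0],[0,0,0]],[0.36,[-0.03,0,0],[0,0,0]],[0.36,[-0.03,0,0],[0,0,0]],[0.36,[-0.03,0,0],[0,0,0]],[0.36,[-0.03,0,0],[0,0,0]]]}}

```text
t: 15.2
ee_pos: [552.9, -2.8, 42.5]
orientation: [1.977, 2.229, -0.206]
ft_force: [-0.4, 1.3, 0.5]
width: 59.6
grasp_force: 0.7
```

```bash
python3 -c "
from h import *;rs();d=get_image('scene');cv2.imwrite('pics/s5.png',d['image'][130:310,190:410].repeat(3,0).repeat(3,1))"
```

```text
t 15.2 ramp x,y,z 66.9 0.9 29.2 f -1.2 -0.3 0.8 ztool [ 0.025 -0.204 -0.979]
```

View pics/s5.png

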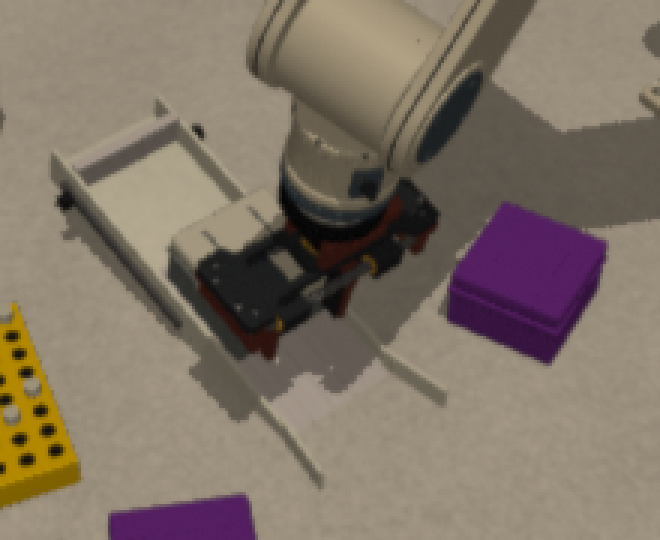

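The box's nose has reached the lip, at crop (180,250), and it is running straight. I'll keep on, then slow down before the stop.

Request:
{"op": "jog_arm", "data": {"commands": [[0.36,[-0.03,0,0],[0,0,0]],[0.36,[-0.03,0,0],[0,0,0]],[0.36,[-0.03,0,0],[0,0,0]],[0.36,[-0.03,0,0],[0,0,0]],[0.36,[-0.03,0,0],[0,0,0]],[0.36,[-0.03,0,0],[0,0,0]],[0.36,[-0.03,0,0],[0,0,0]],[0.36,[-0.03,0,0],[0,0,0]],[0.36,[-0.03,0,0],[0,0,0]],[0.36,[-0.03,0,0],[0,0,0]]]}}

```text
t: 16.25
ee_pos: [556.5, -31.9, 48.7]
orientation: [1.977, 2.229, -0.206]
ft_force: [0.1, 1.3, -0.6]
width: 59.7
grasp_force: 0.6
```

Request:
{"op": "jog_arm", "data": {"commands": [[0.36,[-0.03,0,0],[0,0,0]],[0.36,[-0.03,0,0],[0,0,0]],[0.36,[-0.03,0,0],[0,0,0]],[0.36,[-0.03,0,0],[0,0,0]],[0.36,[-0.03,0,0],[0,0,0]],[0.36,[-0.03,0,0],[0,0,0]],[0.36,[-0.02,0,0],[0,0,0]],[0.36,[-0.02,0,0],[0,0,0]],[0.36,[-0.02,0,0],[0,0,0]],[0.36,[-0.02,0,0],[0,0,0]]]}}

```text
t: 17.25
ee_pos: [559.5, -57.1, 54.1]
orientation: [1.977, 2.229, -0.206]
ft_force: [-0.1, 1.4, 0.6]
width: 59.9
grasp_force: 0.6
```

Request:
{"op": "jog_arm", "data": {"commands": [[0.36,[-0.02,0,0],[0,0,0]],[0.36,[-0.02,0,0],[0,0,0]],[0.36,[-0.02,0,0],[0,0,0]],[0.36,[-0.02,0,0],[0,0,0]],[0.36,[-0.02,0,0],[0,0,0]],[0.36,[-0.02,0,0],[0,0,0]],[0.36,[-0.02,0,0],[0,0,0]],[0.36,[-0.015,0,0],[0,0,0]],[0.36,[-0.015,0,0],[0,0,0]],[0.36,[-0.015,0,0],[0,0,0]]]}}

```text
t: 18.25
ee_pos: [561.6, -75.0, 57.8]
orientation: [1.977, 2.229, -0.206]
ft_force: [0.1, 0.1, -0.8]
width: 59.6
grasp_force: 0.4
```

```bash
python3 -c "
from h import *;rs();d=get_image('scene');cv2.imwrite('pics/s6.png',d['image'][110:290,170:390].repeat(3,0).repeat(3,1))"
```

```text
t 18.25 ramp x,y,z 141.2 0.7 29.1 f -0.3 0.1 -0.7 ztool [ 0.025 -0.204 -0.979]
```

View pics/s6.png

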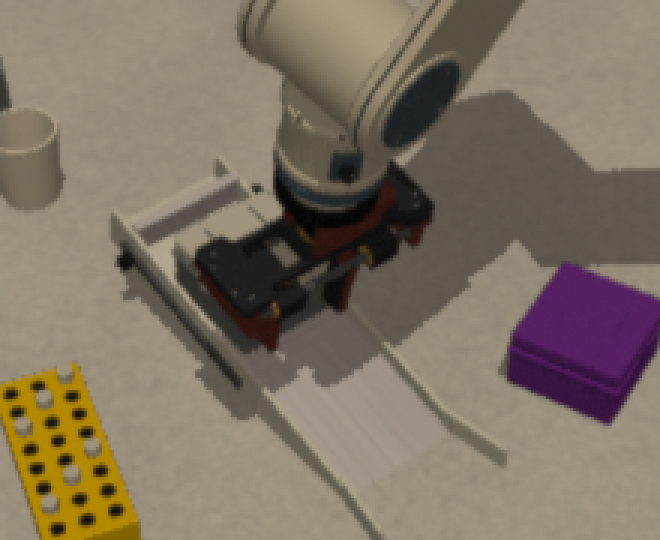

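The box is tipping into the bay, with clear floor left before the stop wall at crop (190,205). I'll continue at 15 mm/s.

Request:
{"op": "jog_arm", "data": {"commands": [[0.36,[-0.015,0,0],[0,0,0]],[0.36,[-0.015,0,0],[0,0,0]],[0.36,[-0.015,0,0],[0,0,0]],[0.36,[-0.015,0,0],[0,0,0]],[0.36,[-0.015,0,0],[0,0,0]],[0.36,[-0.015,0,0],[0,0,0]],[0.36,[-0.015,0,0],[0,0,0]],[0.36,[-0.015,0,0],[0,0,0]],[0.36,[-0.015,0,0],[0,0,0]],[0.36,[-0.015,0,0],[0,0,0]]]}}

```text
t: 19.3
ee_pos: [563.4, -89.6, 60.9]
orientation: [1.977, 2.229, -0.206]
ft_force: [-1.1, 1.8, -0.3]
width: 59.6
grasp_force: 0.5
```

Request:
{"op": "jog_arm", "data": {"commands": [[0.36,[-0.015,0,0],[0,0,0]],[0.36,[-0.015,0,0],[0,0,0]],[0.36,[-0.015,0,0],[0,0,0]],[0.36,[-0.015,0,0],[0,0,0]],[0.36,[-0.015,0,0],[0,0,0]],[0.36,[-0.01,0,0],[0,0,0]],[0.36,[-0.01,0,0],[0,0,0]],[0.36,[-0.01,0,0],[0,0,0]]]}}

```text
t: 20.1
ee_pos: [564.6, -99.8, 63.0]
orientation: [1.977, 2.23, -0.206]
ft_force: [0.5, 1.4, -0.0]
width: 60.0
grasp_force: 0.5
```

```bash
python3 -c "
from h import *;rs()"
```

```text
t 20.1 ramp x,y,z 166.7 0.7 29.0 f -1.3 0.7 0.3 ztool [ 0.025 -0.204 -0.979]
```

Request:
{"op": "jog_arm", "data": {"commands": [[0.36,[-0.01,0,0],[0,0,0]],[0.36,[-0.01,0,0],[0,0,0]],[0.36,[-0.01,0,0],[0,0,0]],[0.36,[-0.01,0,0],[0,0,0]],[0.36,[-0.01,0,0],[0,0,0]],[0.36,[-0.01,0,0],[0,0,0]],[0.36,[-0.01,0,0],[0,0,0]],[0.36,[-0.01,0,0],[0,0,0]]]}}

```text
t: 20.9
ee_pos: [565.6, -107.5, 64.7]
orientation: [1.977, 2.229, -0.206]
ft_force: [0.2, 0.4, -0.6]
width: 59.4
grasp_force: 0.5
```

Request:
{"op": "jog_arm", "data": {"commands": [[0.36,[-0.01,0,0],[0,0,0]],[0.36,[-0.01,0,0],[0,0,0]],[0.36,[-0.01,0,0],[0,0,0]]]}}

```text
t: 21.2
ee_pos: [565.9, -110.5, 65.3]
orientation: [1.977, 2.229, -0.206]
ft_force: [-0.9, 1.8, -1.6]
width: 59.5
grasp_force: 0.8
```

Request:
{"op": "jog_arm", "data": {"commands": [[0.36,[-0.01,0,0],[0,0,0]],[0.36,[-0.01,0,0],[0,0,0]]]}}

```text
t: 21.4
ee_pos: [566.1, -112.4, 65.7]
orientation: [1.977, 2.229, -0.206]
ft_force: [-0.3, 2.1, -0.8]
width: 59.7
grasp_force: 0.6
```

```bash
python3 -c "
from h import *;rs()"
```

```text
t 21.4 ramp x,y,z 179.7 0.7 29.0 f -2.3 0.0 -0.3 ztool [ 0.025 -0.204 -0.979]
```

Request:
{"op": "jog_arm", "data": {"commands": [[0.36,[-0.01,0,0],[0,0,0]],[0.36,[-0.01,0,0],[0,0,0]]]}}

```text
t: 21.6
ee_pos: [566.0, -113.0, 65.9]
orientation: [1.978, 2.231, -0.204]
ft_force: [-1.3, 14.7, 0.6]
width: 59.7
grasp_force: 7.1
```

```bash
python3 -c "
from h import *;rs();d=get_image('scene');cv2.imwrite('pics/s7.png',d['image'][90:270,170:390].repeat(3,0).repeat(3,1))"
```

```text
t 21.6 ramp x,y,z 180.3 0.5 29.0 f -14.3 0.5 3.6 ztool [ 0.024 -0.203 -0.979]
```

View pics/s7.png

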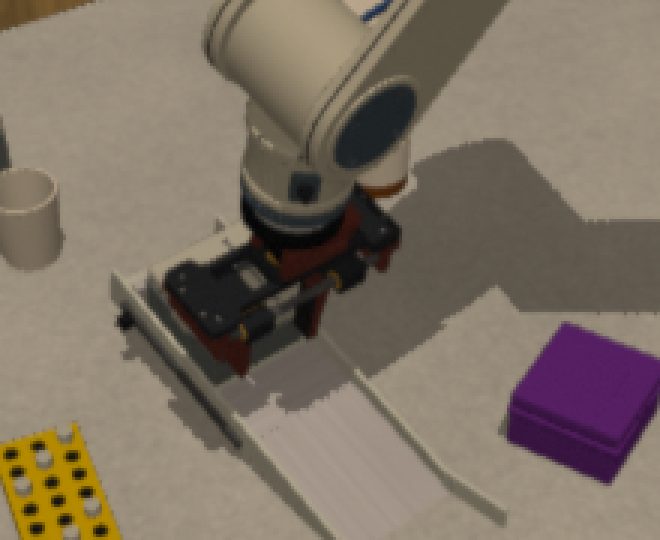

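The stop was felt at 14 N, and the box sits against the end wall at crop (150,270). I'll back off gently so its rear can drop, then retreat and look.

Request:
{"op": "jog_arm", "data": {"commands": [[0.36,[0.02,0,0],[0,0,0]],[0.36,[0.02,0,0],[0,0,0]],[0.36,[0.03,0,0],[0,0,0]],[0.36,[0,0,0],[0,0,0]],[0.36,[0.2,0,0],[0,0,0]],[0.36,[0.4,0,0],[0,0,0]],[0.36,[0.4,0,0],[0,0,0]],[0.36,[0,0,-0.4],[0,0,0]],[0.36,[0,0,-0.4],[0,0,0]],[0.36,[0.4,0,0],[0,0,0]]]}}

```text
t: 22.65
ee_pos: [551.4, 44.5, 119.4]
orientation: [1.976, 2.222, -0.195]
ft_force: [1.5, 0.2, 0.3]
width: 59.8
grasp_force: 0.0
```

```bash
python3 - <<'E'
from h import *
rs()
u=np.cos(t12)*E+np.sin(t12)*np.array([0,0,1]);n=np.cross(u,L)
for k in("top","scene"):
    d=get_image(k);p=cloud(d).reshape(-1,3);q=p-F;X,Y,Z=q@u,q@L,q@n
    print(k)
    for x in range(180,300,10):
        m=(X>x)&(X<x+10)&(abs(Y)<40)
        if m.sum():print(x+5,np.median(Z[m]).round(1),end="; ")
    m=(Z>35)&(Z<60)&(abs(Y)<60)&(X>150)&(X<320)
    if m.sum():print("\nX",np.percentile(X[m],[1,99]).round(1),"Y",np.percentile(Y[m],[1,99]).round(1))
cv2.imwrite('pics/s8.png',d['image'][90:270,170:390].repeat(3,0).repeat(3,1))
E
```

```text
t 22.65 ramp x,y,z 36.8 5.2 114.3 f 0.0 1.5 0.3 ztool [ 0.034 -0.204 -0.978]
top
185 49.4; 195 50.0; 205 50.0; 215 50.2; 225 50.3; 235 50.2; 245 50.2; 255 50.1; 265 49.9; 275 49.9; 285 -5.7; 295 20.4; 
X [187.3 283.4] Y [-49.4  42.9]
scene
185 22.6; 195 49.6; 205 49.2; 215 49.2; 225 49.4; 235 49.3; 245 49.5; 255 49.3; 265 49.6; 275 49.2; 285 46.8; 295 17.9; 
X [185.  281.8] Y [-47.1  45.3]
```

View pics/s8.png

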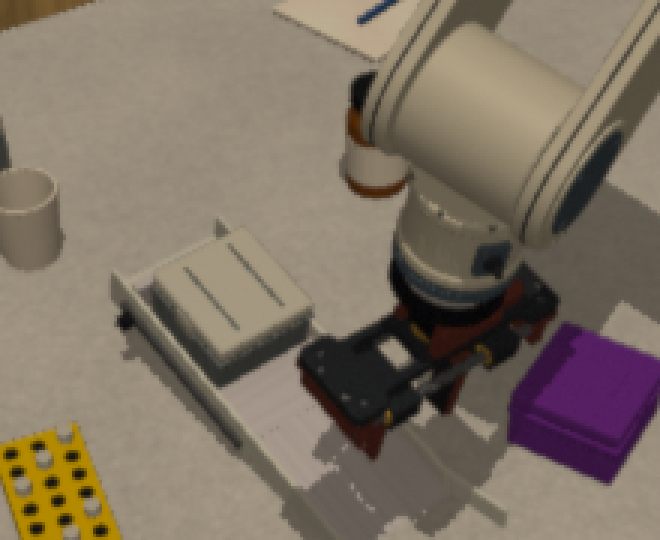

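The box lies flat: its lid is 50 mm above the ramp's face over its whole length, so it has dropped 10 mm, and it sits behind the lip. The gripper is clear. I'll settle the arm and hand in.

Request:
{"op": "jog_arm", "data": {"commands": [[0.36,[0,0,-0.3],[0,0,0]],[0.36,[0,0,0],[0,0,0]],[0.36,[0,0,0],[0,0,0]],[0.36,[0,0,0],[0,0,0]]]}}

```text
t: 23.15
ee_pos: [545.9, 50.4, 142.7]
orientation: [1.977, 2.23, -0.208]
ft_force: [0.7, 0.7, 0.4]
width: 60.0
grasp_force: 0.0
```

```bash
python3 -c "
from workcell import *;print(close_job())"
```

```text
the job is handed in; nothing more can be done
None
```

The tip box lies flat in the bay with its rear edge behind the lip; it met the end stop at 10 mm/s with about 14 N, the arm is clear, the bystanders were left alone, and the job was handed in at about 23 s.

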